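Unload the black-capped vial from the sample changer

TASK

The black-capped vial in the sample changer has been counted: turn the knob until its cup stands at the red pointer, swing the lift lever fully across to its stop to raise it, and lower it, without dropping it, fully home into a free hole of the blue rack. Then swing the lever fully back. Never work the lift unless a cup is lined up with the pointer, and leave the other vials and things as they are.

Things in the scene. Friction and masses are not known exactly. Their poses are not given: they have to be found in the camera images.
- changer: fixed round grey base of the manual sample changer, 168 mm across and 30 mm high, with a dark groove round its side; origin at the centre of its underside, z up, on the turret's axis. A red pointer on its rim marks the lift station in the -x direction of this frame.
- lift_station (a point): point on the axis of the lift, fixed to the base at the pointer, 46 mm from the turret's axis in the base's -x direction, 102 mm above the bench: the centre of the mouth of the cup that stands there
- turret_knob (a point): centre of the turret's black bar knob, on the turret's axis, 123 mm above the bench. The frame turns with the turret (z up, endless both ways, stays where left, 0.08 N m). The bar is 60 mm long, 14 wide and 28 high (underside 109 mm above the bench) and lies along the diagonal midway between this frame's +x and +y axes
- turret_rims (a point): point on the turret's axis at the height of the cup rims, 102 mm above the bench, turning with the turret. Four aluminium cups, 37 mm outside and 31 mm inside, stand 46 mm out on this frame's +x, -x, +y and -y axes, floors 38 mm above the bench; each holds a vial, sunk 1 mm below the rim. A cup is lined up when one of these axes points along the base's -x
- lift_lever (a joint): angle of the lift lever, rad: 0 = lift down (stop; starts within 0.1 of it), 1.76 = lift up (other stop). Raises the vial at the station in proportion, 37 mm in all, and holds where left. Grows counter-clockwise seen from above, about the vertical axis through lift_station; at 0.88 the lever points along the base's -x. Takes about 3 N at the post
- lever_post (a point): centre of the upright black grip at the end of the lever, 88 mm from the lift's axis, 65 mm above the bench; the grip is round, 17 mm in diameter from 56 to 74 mm above the bench and 12 mm below that down to 24 mm; the lever arm lies below 20 mm
- vial_b: the vial with the black cap, 28 mm in diameter, 63 mm tall, about 25 g, cap in the top 12 mm; origin at the centre of its underside, z along it
- vial_a: vial with a white cap and white filling, same size; stands in another cup of the turret
- vial_c: empty-looking vial with a white cap, same size; stands in another cup of the turret
- vial_d: vial with a white cap and white filling, same size; stands in another cup of the turret
- rack: blue rack block with white end plates, 192 mm long (x) , 58 mm wide (y), top of the block 34 mm above the bench; fixed; origin at the centre of its underside. A row of four blind holes 42 mm apart along x, 32 mm in diameter with a 2.5 mm chamfer, 26 mm deep (floor 8 mm above the bench). The two end holes are occupied by white-capped vials; the two middle holes are free.
- rack_hole1 (a point): centre of the mouth of a free middle hole, 34 mm above the bench
- rack_hole2 (a point): centre of the mouth of the other free middle hole, 34 mm above the bench
- rack_vial_0: white-capped vial standing in one end hole of the rack, next to hole 1; origin at the centre of its underside
- rack_vial_3: white-capped vial standing in the other end hole of the rack, next to hole 2; origin at the centre of its underside
- mouse: grey computer mouse, 106x61x37 mm, left of the changer; bystander
- beaker_pot: clear pot with a blue lid, 60 mm across, 50 mm high, at the back of the bench; bystander
- sample_jar: orange jar with a white lid, 54 mm across, 58 mm high, at the back of the bench; bystander

How it is judged (in metres and radians):
On the way, in this order (a step that is already met when the one before it is completed fails the run):
1. the black-capped vial stands at the pointer (within 4 mm of the lift's axis) with the lift still down (horizontal distance between vial_b and lift_station below 0.004 m and value of joint lift_lever below 0.15 rad), for 0.2 s.
2. the lever is at its far stop (over 1.66 rad) and the vial is up, still at the pointer (value of joint lift_lever above 1.66 rad and horizontal distance between vial_b and lift_station below 0.005 m and height (world z) of vial_b above 0.07 m), for 0.2 s.
3. the vial stands fully home in a middle hole of the rack, let go ((horizontal distance between vial_b and rack_hole1 below 0.004 m or horizontal distance between vial_b and rack_hole2 below 0.004 m) and height (world z) of vial_b below 0.011 m and contact force between the fingers and vial_b below 0.1 N), for 0.2 s.
At the end, for the whole second after the job is handed in: Black-capped vial at rest, upright within 7 degrees, in a middle rack hole (within 4 mm, underside below 11 mm); lift lever back (under 0.1 rad); white-capped vials down in their turret cups; rack vials moved under 6 mm ((horizontal distance between vial_b and rack_hole1 below 0.004 m or horizontal distance between vial_b and rack_hole2 below 0.004 m) and height (world z) of vial_b below 0.011 m and angle between vial_b's own z axis and vertical below 0.12 rad and linear speed of vial_b below 0.02 m/s and value of joint lift_lever below 0.1 rad and z of each of vial_a, vial_c, vial_d in the frame of changer below 0.042 m and horizontal distance between each of vial_a, vial_c, vial_d and turret_knob below 0.052 m and distance of each of rack_vial_0, rack_vial_3 from where it was at the start of the episode below 0.006 m); the robot touches nothing.
It fails at once if the lift is worked (lever over 0.25 rad) while no cup is lined up with the pointer (off by more than 0.09 rad) (value of joint lift_lever above 0.25 rad and angle between the x axis of turret_knob and the x axis of changer, either way round above 0.09 rad and angle between the y axis of turret_knob and the x axis of changer, either way round above 0.09 rad).
It fails at once if the vial is dropped (falls freely faster than 0.45 m/s, about 1 cm) (linear speed of vial_b above 0.45 m/s and contact force between the fingers and vial_b below 0.05 N).
It fails at once if the vial is tipped over (angle between vial_b's own z axis and vertical above 0.9 rad).
It fails at once if the mouse, the pot or the jar is pushed more than 15 mm (distance of any of mouse, beaker_pot, sample_jar from where it was at the start of the episode above 0.015 m).
It also fails if it takes over 72 s, if anything falls off the work surface, if the arm or the gripper's body presses on something with over 40 N, if the wrist force passes 120 N, or if a joint passes its speed limit or range.

ROBOT

A 7-joint arm with a two-finger parallel gripper is mounted at the origin on a cart in front of the work surface, level with it; the furniture and walls round the work are solid. World frame = base frame: x ahead of the robot, y to its left, z up, the work surface at z = 0. Lengths are in mm, angles in rad, forces in N, time in s.
With the tool pointing down it reaches from about 400 to 875 mm from the base axis. Payload 4.4 kg.
Tool frame: the origin (TCP) lies at the very end of the fingers, on their centre line; the grasp point (between the pads) lies 19 mm behind it; z points along the fingers, y is the direction in which the jaws open and shut (so a half turn about z gives the same grasp; the last joint's range is limited). The gripper opens to 85 mm and grips with 20 to 120 N. Pads are 22 mm wide; open, the fingers measure 114 mm over their backs; the gripper's body (76 mm by 85 mm) begins 54 mm behind the grasp point. The pads swing forward as they close: fully open they stand 13 mm farther back than shut.
Start: joints at [1.232, 0.628, 0.038, 1.517, -0.027, 0.996, -0.02], TCP at [175.156, -625.97, 231.313] pointing down, gripper open.
Joint ranges: [-3.06, 3.06], [-0.37, 2.12], [-1.25, 1.32], [0.18, 2.47], [-1.1, 4.24], [0.23, 1.98], [-2.94, 2.94]. Speed limits (rad/s): [2.57, 2.57, 3.14, 3.14, 3.14, 3.14, 3.14].

INTERFACE

Orientations are given as [roll, pitch, yaw] about the fixed x, y, z axes, in that order (R = Rz(yaw) Ry(pitch) Rx(roll)).
In Python, from cell import ctrl gives the robot as it stands.
- The arm moves only by the shell command python3 -m crank 'ROWS' [OPENING]. ROWS is JSON, a list that holds one entry, the list of rows, each a list of 6 numbers: the shift along the tool's x, y, z in units of 30 mm (1.0 is 30 mm), then the turn, a rotation vector about the tool's x, y, z in units of 6 degrees (1.0 is 6 degrees). In form: [[[tx, ty, tz, rx, ry, rz], ...]]. A call has 1 to 12 rows; each row shifts and turns the pose as measured when the row begins, along the tool's axes as they then stand; what a row does not reach is not made up. A row lasts 1/12 s, in which the tool goes at most 41.7 mm and 7.16 degrees, less where a joint would pass 70% of its speed; a pose out of reach is approached as far as the arm can. A call is refused whole if a number of a shift passes 1 or a number of a turn 1, either way. A call with a gripper value outside its range is refused whole. OPENING is the gripper command: -1 is fully open, 1 is shut, values between are in proportion, set as the call begins (- or left out, the last holds). The fingers move at their own pace and stop on an object; the grip force is fixed at half the most. Time passes only in rows, so rows that do not move let the fingers close. It gives the time, the measured TCP pose, the force and the opening at its end, in the units of the state.
- ctrl.read_state(): the state, without advancing time (a new reading comes with each control period).
- ctrl.get_image(name): name is "scene" or "top" or "wrist"; returns a dict with "color" (400x640x3 uint8, red, green, blue), "depth" (400x640 float32, mm along the optical axis (not along the pixel's ray), 0 where there is no reading), "camera_matrix" (3x3 intrinsics, pixels), "R" (3x3) and "t" (3): a world point X has camera coordinates R X + t. Camera axes: x right, y down, z forward; pixel columns grow to the right and rows downward; lengths in mm; the calibration is good to about 2 mm. The wrist camera is an equidistant fisheye: a pixel r from the principal point sees the ray r / f radians off the axis. A picture is of the moment at which its call begins.
- ctrl.finish_job(): hands the job in, once; it reports no verdict.
Trained networks look in a picture, given as the dict that the camera call returned (one of the last four; its "shot" number tells which), for a name from the list of things; names that differ only in an ending like _2 or _b are one class to them, and where a whole thing is asked for, a point or a joint stands for the part that bears it (a point fixed in the world has none). Each returns a list of dicts, best first, with "conf" (0 to 1); they miss things now and then, are a little off and sometimes report something else, mostly with a low value. They report only what shows in the picture. A call takes as long as a camera call.
- ctrl.search_frame(query, picture): "extent" ([centre column, centre row, width, height] in pixels, round what is visible of it).
The state is a dict: "clock": time; "qpos": joint angles; "qd": joint speeds; "tau": joint torques, N m; "eef_pos": TCP position; "tool_rot": TCP orientation; "force": force on the tool from outside, world axes, zero at the start; "torque": the same for the moment, N m; "width": finger opening in mm.
Only numpy, scipy, OpenCV 4.12 (cv2) and the standard library are available. Lean on these libraries where they do the work, as an engineer would, in place of code of your own. Each camera call takes 0.05 s, during which the arm holds its last target. There are 200 camera calls.

## Working session

There is one attempt and no reset: what is moved stays moved. The work goes in short steps, Python scripts to look and compute and a shell command to move; the robot and the scene stay as the last step left them, time stands still between calls to the robot, and variables do not carry over. Pictures are saved under pics/ and viewed, about 8 in all and at most 12, crops included, and the job is handed in when it is done.

```bash
mkdir -p pics; ls
cat > h.py <<'E'
import numpy as np, cv2
from cell import ctrl
def cloud(p):
    d=p["depth"];K=np.array(p["camera_matrix"]);h,w=d.shape
    u,v=np.meshgrid(np.arange(w),np.arange(h))
    c=np.stack([(u-K[0,2])/K[0,0]*d,(v-K[1,2])/K[1,1]*d,d],-1)
    return (c-np.array(p["t"]))@np.array(p["R"])
def save(p,n,crop=None,s=1):
    im=p["color"][...,::-1]
    if crop: im=im[crop[1]:crop[3],crop[0]:crop[2]]
    cv2.imwrite("pics/"+n,cv2.resize(im,None,fx=s,fy=s,interpolation=cv2.INTER_CUBIC))
E
python3 - <<'E'
from h import *
s=ctrl.read_state();print(s)
a=ctrl.get_image("top");b=ctrl.get_image("scene")
np.savez("top0.npz",**{k:np.array(v) for k,v in a.items()})
im=np.vstack([a["color"],b["color"]])[...,::-1]
cv2.imwrite("pics/a.png",cv2.resize(im,(480,600)) if 0 else a["color"][...,::-1]);save(b,"b.png")
print(a["camera_matrix"],a["R"],a["t"])
X=cloud(a)
for q in ["changer","turret_knob","lever_post","vial_b","vial_a","rack","rack_vial_0","mouse","beaker_pot","sample_jar"]:
    for r in ctrl.search_frame(q,a)[:4]:
        e=r["extent"];print(q,round(r["conf"],2),np.round(e),np.round(X[int(e[1]),int(e[0])]))
E
```

```text
pics
{'clock': 0.0, 'qpos': array([ 1.23216779,  0.62933962,  0.03845528,  1.51835947, -0.02698032,
        0.99630001, -0.02000327]), 'qd': array([ 2.57435898e-04, -3.99041258e-04,  5.16753131e-05,  3.22220611e-04,
        3.59655779e-04, -2.15923587e-03, -4.21007952e-04]), 'tau': array([ 6.29326018e-05, -5.63419175e+01,  1.22631177e+00, -1.93451160e+01,
        1.09681534e-02,  1.03109048e-02,  2.19728065e-06]), 'eef_pos': array([ 174.99456162, -625.35669487,  230.39628802]), 'tool_rot': array([-3.13970520e+00,  4.87875808e-05,  2.72825434e-01]), 'force': array([-0.61980518,  0.49913258, -0.74345359]), 'torque': array([-0.03764924, -0.00145561, -0.03160665]), 'width': 85.640431939589}
[[490.54046282   0.         328.58803154]
 [  0.         490.54046282 196.36336408]
 [  0.           0.           1.        ]] [[ 0.02769976 -0.99950104  0.01517858]
 [-0.9858369  -0.0298273  -0.16503313]
 [ 0.16540352 -0.01039222 -0.98617122]] [-105.1297652   596.41728156 1186.41454434]
changer 0.84 [320. 210.  67.  75.] [567. -67.  47.]
turret_knob 0.9 [322. 205.  53.  57.] [569. -72. 117.]
turret_k
[... 156 characters left out ...]
al_b 0.59 [337. 194.  16.   8.] [ 599. -105.  103.]
vial_b 0.41 [301. 212.   9.   6.] [553. -22.  99.]
vial_a 0.64 [314. 183.  10.  12.] [623. -49. 100.]
vial_a 0.59 [337. 194.  16.   8.] [ 599. -105.  103.]
vial_a 0.41 [301. 212.   9.   6.] [553. -22.  99.]
rack 0.65 [424. 242.  46.  79.] [ 493. -330.   33.]
rack_vial_0 0.69 [422. 244.  47.  79.] [ 488. -328.   28.]
rack_vial_0 0.58 [434. 268.  22.  12.] [ 430. -347.   75.]
rack_vial_0 0.43 [416. 219.  14.  11.] [ 546. -304.   72.]
mouse 0.91 [220. 217.  22.  39.] [540. 186.  39.]
mouse 0.55 [320. 209.  67.  76.] [567. -67.  47.]
beaker_pot 0.91 [346. 134.  20.  27.] [ 762. -125.   53.]
sample_jar 0.83 [316. 141.  23.  26.] [740. -49.  59.]
```

View images.

Run:
```python
from h import *
p=dict(np.load("top0.npz"))
save(p,"c.png",(260,130,460,280),4)
```

```text
(no output)
```

View pics/c.png

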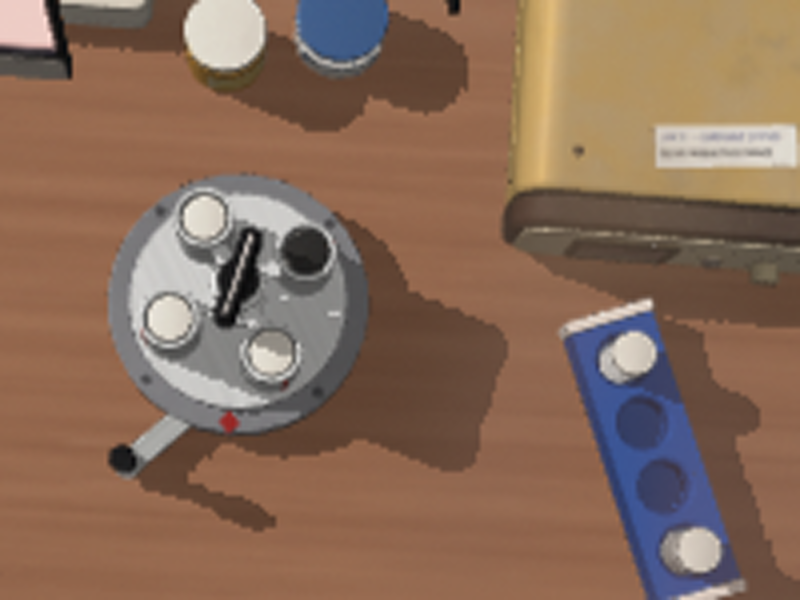

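View pics/b.png

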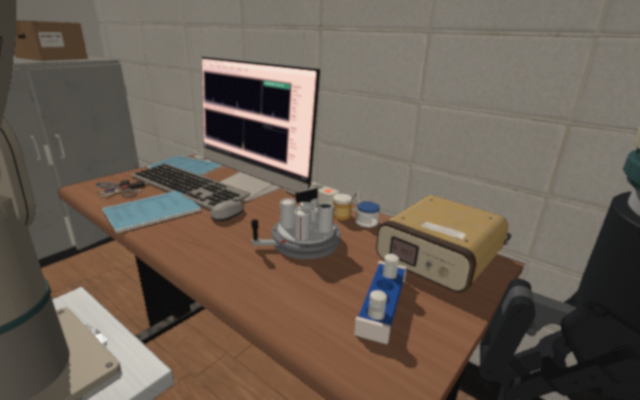

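The top view crop shows the knob bar at (240,275), black-capped vial (306,251), white caps (205,220), (169,320), (271,353), the red pointer (229,422) and the lever post (123,458), with the free rack holes at (641,423) and (661,486). The scene view agrees.

```bash
cat >> h.py <<'E'
def ray(p,u,v,z):
    K=np.array(p["camera_matrix"]);R=np.array(p["R"]);t=np.array(p["t"])
    c=-R.T@t; d=R.T@np.array([(u-K[0,2])/K[0,0],(v-K[1,2])/K[1,1],1]); return (c+d*(z-c[2])/d[2])
E
python3 - <<'E'
from h import *
p=dict(np.load("top0.npz"));X=cloud(p)
f=lambda x,y,z:ray(p,260+(x+.5)/4-.5,130+(y+.5)/4-.5,z)
for n,x,y,z in [("b",306,251,101),("w",205,220,101),("w",169,320,101),("w",271,353,101),("ptr",229,422,30),("post",123,458,74),("h",641,423,34),("h",661,486,34),("rv",635,355,71),("rv",697,550,71),("knobA",251,232,137),("knobB",227,322,137)]:
    print(n,np.round(f(x,y,z),1))
caps=np.array([f(x,y,101)[:2] for x,y in [(306,251),(205,220),(169,320),(271,353)]]);print("axis",caps.mean(0))
# depth blobs
sel=(X[...,2]>95)&(X[...,2]<106)&(np.linalg.norm(X[...,:2]-caps.mean(0),axis=-1)<75)
for c in caps:
    m=sel&(np.linalg.norm(X[...,:2]-c,axis=-1)<24); print(m.sum(),X[m].mean(0).round(1),np.median(X[m][:,2]))
m=(X[...,2]>18)&(X[...,2]<36)&(np.linalg.norm(X[...,:2]-caps.mean(0),axis=-1)<100);print("base",X[m].min(0),X[m].max(0))
m=(X[...,2]>60)&(X[...,0]<650)&(X[...,1]<-250)&(X[...,2]<80);print("rackv",[X[m&(X[...,0]>l)&(X[...,0]<l+110)].mean(0).round(1) for l in (380,490)])
m=(X[...,2]>28)&(X[...,2]<37)&(X[...,0]<640)&(X[...,1]<-250);print(cv2.minAreaRect(X[m][:,:2].astype(np.float32)))
E
```

```text
b [ 601.1 -105.2  101. ]
w [618.3 -43.5 101. ]
w [556.5 -24.  101. ]
w [538.3 -85.8 101. ]
ptr [502.4 -61.2  30. ]
post [474.8   2.   74. ]
h [ 509.  -321.5   34. ]
h [ 469.7 -334.    34. ]
rv [ 547.4 -310.5   71. ]
rv [ 429.4 -348.    71. ]
knobA [605.  -71.7 137. ]
knobB [551.3 -59.3 137. ]
axis [578.53041781 -64.64641607]
157 [ 600.8 -104.9  100.6] 100.64631724568612
160 [619.9 -43.1 100.5] 100.33596445904854
161 [558.  -24.2 100.8] 101.11901183280595
161 [538.1 -85.6 100.6] 100.6433656897557
base [ 489.8712427  -146.45992531   18.06965193] [661.49082672  18.16036897  35.99450437]
rackv [array([ 430.1, -656.8,   75.1]), array([ 549.2, -672.6,   75.8])]
((391.02264404296875, -483.4812316894531), (476.99432373046875, 428.0718078613281), 2.632596492767334)
```

```bash
cat >> h.py <<'E'
from scipy.spatial.transform import Rotation as Ro
def to(x,y,z,yaw):
    s=ctrl.read_state();R=Ro.from_euler("xyz",s["tool_rot"])
    d=R.inv().apply(np.array([x,y,z])-s["eef_pos"])/30
    r=(R.inv()*Ro.from_euler("xyz",[np.pi,0,np.radians(yaw)])).as_rotvec()
    print("shift",d.round(2),"turn",(np.degrees(r)/6).round(2)," yaw",np.degrees(s["tool_rot"][2]).round(1),"pos",s["eef_pos"].round(1),"q",s["qpos"].round(2),"t",round(s["clock"],2))
E
python3 -c "
from h import *
to(578.7,-64.5,230,15.6);to(578.7,-64.5,230,163.4)"
python3 -m crank '[[[0.6,-1,0,0,0,0],[0.6,-1,0,0,0,0],[0.6,-1,0,0,0,0]]]' -- 2>&1 | tail -5
```

```text
shift [ 18.   -14.4    0.04] turn [ 0. -0.  0.]  yaw 15.6 pos [ 175.1 -626.   231.3] q [ 1.23  0.63  0.04  1.52 -0.03  1.   -0.02] t 0.6
shift [ 18.   -14.4    0.04] turn [  0.     0.   -24.63]  yaw 15.6 pos [ 175.1 -626.   231.3] q [ 1.23  0.63  0.04  1.52 -0.03  1.   -0.02] t 0.6
invalid input: not JSON, or not a number
```

```bash
python3 -m crank '[[[1,-0.8,0,0,0,0],[1,-0.8,0,0,0,0],[1,-0.8,0,0,0,0],[1,-0.8,0,0,0,0],[1,-0.8,0,0,0,0],[1,-0.8,0,0,0,0],[1,-0.8,0,0,0,0],[1,-0.8,0,0,0,0],[1,-0.8,0,0,0,0],[1,-0.8,0,0,0,0]]]'; python3 -c "
from h import *
to(578.7,-64.5,200,163.4)"
```

```text
clock: 1.43
eef_pos: [401.3, -313.5, 229.1]
tool_rot: [3.131, 0.005, 0.251]
force: [1.3, -0.3, 0.1]
width: 85.3
shift [ 7.8  -6.58  0.86] turn [ -0.03   0.14 -24.83]  yaw 14.4 pos [ 401.3 -313.5  229.1] q [ 0.58  0.43  0.03  1.91 -0.    0.8  -0.71] t 1.43
```

```bash
python3 -m crank '[[[1,-0.85,0.1,0,0,0],[1,-0.85,0.1,0,0,0],[1,-0.85,0.1,0,0,0],[1,-0.85,0.1,0,0,0],[1,-0.85,0.1,0,0,0],[1,-0.85,0.1,0,0,0],[1,-0.8,0.1,0,0,0],[0.8,-0.6,0,0,0,0]]]';python3 -m crank '[[[0,0,0,0,0,-1],[0,0,0,0,0,-1],[0,0,0,0,0,-1],[0,0,0,0,0,-1],[0,0,0,0,0,-1],[0,0,0,0,0,-1],[0,0,0,0,0,-1],[0,0,0,0,0,-1],[0,0,0,0,0,-1],[0,0,0,0,0,-1],[0,0,0,0,0,-1],[0,0,0,0,0,-1]]]';python3 -m crank '[[[0,0,0,0,0,-1],[0,0,0,0,0,-1],[0,0,0,0,0,-1],[0,0,0,0,0,-1],[0,0,0,0,0,-1],[0,0,0,0,0,-1],[0,0,0,0,0,-1],[0,0,0,0,0,-1],[0,0,0,0,0,-1],[0,0,0,0,0,-1],[0,0,0,0,0,-1],[0,0,0,0,0,-1]]]'; python3 -c "
from h import *
to(578.7,-64.5,150,163.4)"
```

```text
clock: 2.1
eef_pos: [588.7, -51.2, 206.9]
tool_rot: [3.128, -0.001, 0.254]
force: [0.8, -0.7, -0.7]
width: 85.7
clock: 3.1
eef_pos: [595.7, -36.3, 207.1]
tool_rot: [3.13, 0.008, 1.589]
force: [0.3, 0.9, -0.1]
width: 85.4
clock: 4.1
eef_pos: [596.6, -39.2, 208.4]
tool_rot: [-3.134, 0.017, 2.906]
force: [-0.2, 0.0, 0.1]
width: 85.6
shift [ 0.42 -0.94  1.95] turn [-0.06  0.16  0.52]  yaw 166.5 pos [596.6 -39.2 208.4] q [ 0.45  0.66 -0.71  1.7   0.52  0.97  0.87] t 4.1
```

```bash
python3 -m crank '[[[0.4,-0.9,0.6,-0.06,0.16,0.5],[0,0,0.6,0,0,0],[0,0,0,0,0,0],[0,0,0,0,0,0]]]'
python3 - <<'E'
from h import *
to(578.7,-64.5,112,163.4)
w=ctrl.get_image("wrist");save(w,"w1.png");print(w["camera_matrix"],w["R"],w["t"])
E
```

```text
clock: 4.43
eef_pos: [579.9, -64.4, 172.6]
tool_rot: [3.141, 0.003, 2.856]
force: [-0.1, 0.4, 0.6]
width: 85.6
shift [ 0.04 -0.02  2.02] turn [0.01 0.03 0.04]  yaw 163.6 pos [579.9 -64.4 172.6] q [ 0.49  0.69 -0.68  1.76  0.54  0.89  0.85] t 4.43
[[309.70691629   0.         322.31628205]
 [  0.         309.70691629 202.16595635]
 [  0.           0.           1.        ]] [[ 2.82874855e-01  9.59156571e-01  6.99483777e-04]
 [ 9.23127365e-01 -2.72446964e-01  2.71308902e-01]
 [ 2.60418289e-01 -7.61007538e-02 -9.62492073e-01]] [-102.263553   -572.80348504  164.82161274]
```

View pics/w1.png

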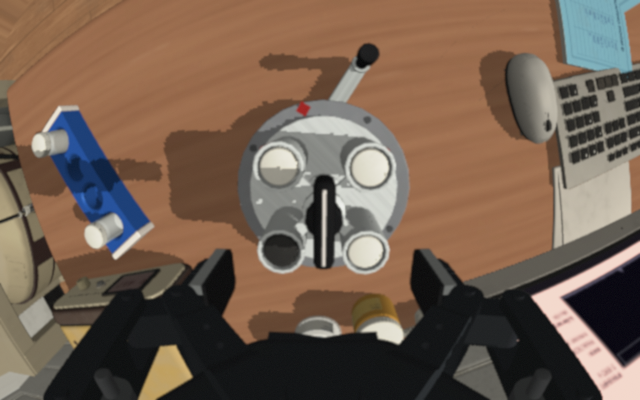

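The wrist view shows the bar knob vertical at (323,222), midway between the fingers, so it's lined up. The pointer is at (304,108). Next: descend and grip.

```bash
python3 -m crank '[[[0.04,0,0.7,0,0,0],[0,0,0.7,0,0,0],[0,0,0.55,0,0,0],[0,0,0,0,0,0]]]' -0.3;python3 -m crank '[[[0,0,0,0,0,0],[0,0,0,0,0,0],[0,0,0,0,0,0],[0,0,0,0,0,0],[0,0,0,0,0,0],[0,0,0,0,0,0]]]' 1; python3 -c "
from h import *
to(578.7,-64.5,112,163.4)"
```

```text
clock: 4.82
eef_pos: [584.0, -61.7, 117.8]
tool_rot: [3.138, 0.013, 2.857]
force: [-0.8, 0.1, -0.1]
width: 55.7
clock: 5.32
eef_pos: [584.0, -64.7, 120.6]
tool_rot: [-3.14, 0.014, 2.857]
force: [1.6, -0.2, -9.1]
width: 20.8
shift [ 0.17 -0.04  0.29] turn [-0.02  0.13  0.05]  yaw 163.7 pos [584.  -64.7 120.6] q [ 0.45  0.75 -0.63  1.8   0.61  0.78  0.79] t 5.32
```

```bash
python3 -m crank '[[[0,0,0,0,0,0],[0,0,0,0,0,0],[0,0,0,0,0,0],[0,0,0,0,0,0]]]' 1; python3 -c "
from h import *
to(578.7,-64.5,112,163.4);print(ctrl.read_state()['torque'])"
```

```text
clock: 5.65
eef_pos: [584.0, -64.6, 120.6]
tool_rot: [-3.14, 0.013, 2.857]
force: [1.4, -1.1, -8.1]
width: 20.2
shift [ 0.17 -0.04  0.28] turn [-0.02  0.13  0.05]  yaw 163.7 pos [584.  -64.6 120.6] q [ 0.45  0.75 -0.63  1.8   0.61  0.78  0.79] t 5.65
[-0.08557312 -0.20152601 -0.03039563]
```

```bash
python3 -m crank '[[[0,0,0,0,0,0],[0,0,0,0,0,0],[0.1,0,0,0,0.1,0],[0.1,0,0.15,0,0,0],[0,0,0,0,0,0]]]' 0
python3 - <<'E'
from h import *
to(578.7,-64.5,112,163.4);print(ctrl.read_state()['width'])
w=ctrl.get_image("wrist");save(w,"w2.png",(200,60,440,400),1.7)
E
```

```text
clock: 6.07
eef_pos: [580.9, -61.4, 119.9]
tool_rot: [3.141, 0.009, 2.857]
force: [-0.5, -0.0, -1.1]
width: 42.5
shift [ 0.04 -0.12  0.26] turn [0.   0.09 0.05]  yaw 163.7 pos [580.9 -61.4 119.9] q [ 0.45  0.75 -0.63  1.8   0.61  0.78  0.78] t 6.07
42.494966432495
```

View pics/w2.png

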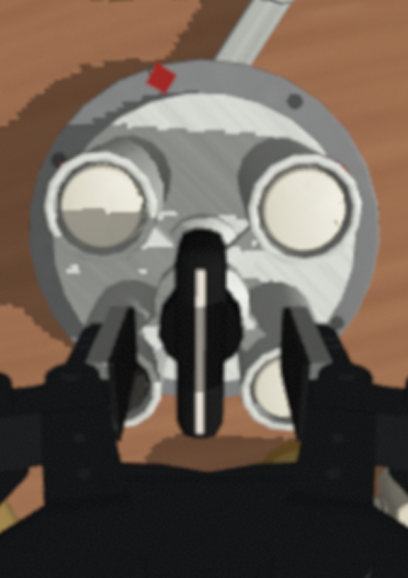

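```bash
python3 -m crank '[[[0.04,-0.12,0.25,0,0.09,0.05],[0,0,0.1,0,0,0],[0,0,0,0,0,0]]]' 0;python3 -m crank '[[[0,0,0,0,0,0],[0,0,0,0,0,0],[0,0,0,0,0,0],[0,0,0,0,0,0],[0,0,0,0,0,0],[0,0,0,0,0,0]]]' 1; python3 -c "
from h import *
to(578.7,-64.5,110,163.4);print(ctrl.read_state()['torque'])"
```

```text
clock: 6.37
eef_pos: [579.9, -64.7, 109.6]
tool_rot: [3.141, 0.001, 2.852]
force: [-0.5, -0.0, -0.7]
width: 43.1
clock: 6.87
eef_pos: [580.1, -63.5, 109.6]
tool_rot: [3.139, 0.001, 2.853]
force: [-0.9, 0.4, 0.7]
width: 23.5
shift [ 0.03 -0.05 -0.01] turn [0.02 0.01 0.01]  yaw 163.4 pos [580.1 -63.5 109.6] q [ 0.45  0.77 -0.62  1.81  0.62  0.77  0.78] t 6.87
[0.0487943  0.0080588  0.04258303]
```

```bash
python3 -m crank '[[[0,0,0,0,0,0.7],[0,0,0,0,0,0.7],[0,0,0,0,0,0.7],[0,0,0,0,0,0.7]]]'; python3 -c "
from h import *
to(578.7,-64.5,110,42.5)
p=ctrl.get_image('top');save(p,'t2.png',(280,165,360,260),6)
print([(np.round(r['extent']),r['conf']) for r in ctrl.search_frame('vial_b',p)])"
```

```text
clock: 7.2
eef_pos: [579.9, -63.8, 109.6]
tool_rot: [3.139, -0.0, 2.549]
force: [-0.7, 0.9, 0.8]
width: 23.6
shift [ 0.02 -0.04 -0.01] turn [ 0.02 -0.03 17.26]  yaw 146.0 pos [579.9 -63.8 109.6] q [ 0.4   0.75 -0.54  1.81  0.54  0.74  0.54] t 7.2
[(array([298., 205.,  11.,   8.]), 0.63)]
```

View pics/t2.png

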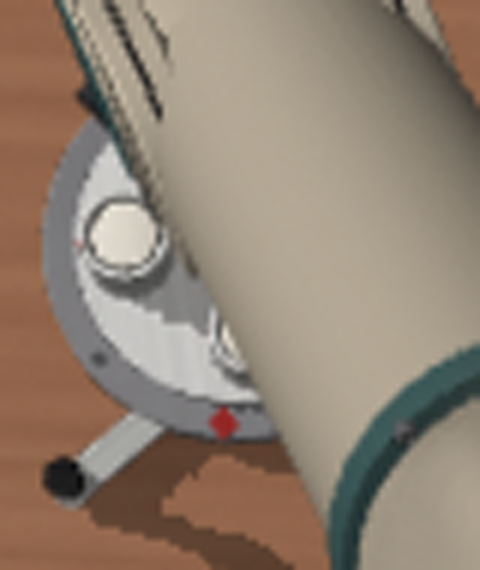

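The turret follows: the white cap at left moved to (124,234), clockwise. I'll carry on.

```bash
python3 -m crank '[[[0,0,0,0,0,0.9],[0,0,0,0,0,0.9],[0,0,0,0,0,0.9],[0,0,0,0,0,0.9],[0,0,0,0,0,0.9],[0,0,0,0,0,0.9],[0,0,0,0,0,0.9],[0,0,0,0,0,0.9]]]'; python3 -c "
from h import *
to(579.5,-64,110,42.5)"
```

```text
clock: 7.97
eef_pos: [579.4, -64.2, 109.6]
tool_rot: [3.141, -0.002, 1.787]
force: [-0.7, -0.9, -0.6]
width: 23.5
shift [ 0.01  0.   -0.01] turn [-0.   -0.02  9.98]  yaw 102.4 pos [579.4 -64.2 109.6] q [ 0.28  0.71 -0.34  1.81  0.35  0.68 -0.04] t 7.97
```

```bash
python3 -m crank '[[[0,0,0,0,0,0.9],[0,0,0,0,0,0.9],[0,0,0,0,0,0.9],[0,0,0,0,0,0.9],[0,0,0,0,0,0.9],[0,0,0,0,0,0.9],[0,0,0,0,0,0.9],[0,0,0,0,0,0.9],[0,0,0,0,0,0.9],[0,0,0,0,0,0.9],[0,0,0,0,0,0]]]'; python3 -c "
from h import *
to(579.5,-64,110,42.5)
p=ctrl.get_image('wrist');save(p,'w3.png',(150,0,490,300),2)
print(p['R'],p['t'])"
```

```text
clock: 8.88
eef_pos: [578.6, -64.0, 109.6]
tool_rot: [-3.14, 0.0, 0.827]
force: [-1.0, -1.0, -0.1]
width: 23.0
shift [ 0.02  0.02 -0.01] turn [-0.02  0.    0.82]  yaw 47.4 pos [578.6 -64.  109.6] q [ 0.11  0.69 -0.07  1.82  0.07  0.64 -0.75] t 8.88
[[ 0.73554098 -0.67747736 -0.0019705 ]
 [-0.65210758 -0.70877941  0.26904916]
 [-0.18367137 -0.1966117  -0.96312443]] [-469.2266892   330.17994709  354.09469483]
```

View pics/w3.png

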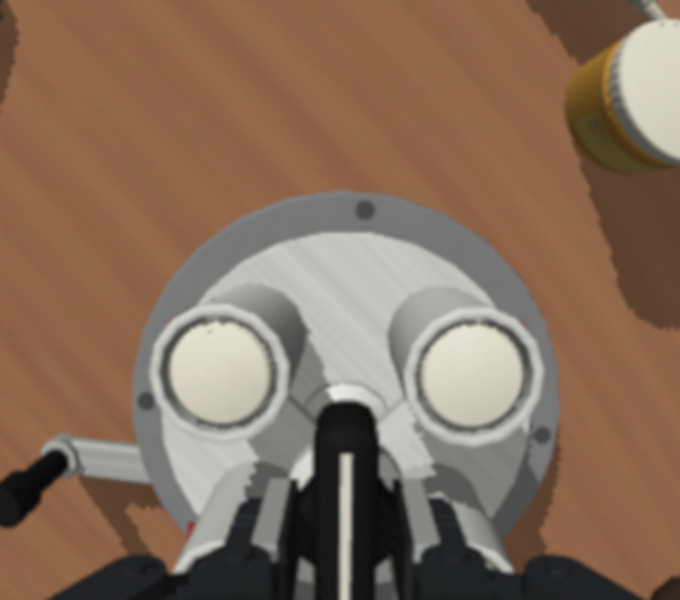

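The wrist view shows two white caps at (219,372) and (472,374). I'll measure the phase from them.

```bash
cat >> h.py <<'E'
def fray(p,u,v,z):
    K=np.array(p["camera_matrix"]);R=np.array(p["R"]);t=np.array(p["t"])
    a=np.array([u-K[0,2],v-K[1,2]]);r=np.linalg.norm(a);th=r/K[0,0]
    c=-R.T@t;d=R.T@np.append(a/r*np.sin(th),np.cos(th));return c+d*(z-c[2])/d[2]
E
python3 -c "
from h import *
p=ctrl.get_image('wrist')
A=fray(p,150+219.5/2-.25,372.5/2-.25,101);B=fray(p,150+472.5/2-.25,374.5/2-.25,101)
print(A,B,np.linalg.norm(A-B),np.degrees(np.arctan2(*(B-A)[1::-1])))
q=ctrl.get_image('top');m=q['color'].astype(int);r=(m[...,0]>130)&(m[...,1]<60)&(m[...,2]<70);r[:190]=0;r[260:]=0;r[:,:270]=0;r[:,370:]=0
v,u=np.nonzero(r);print(len(u),u.mean(),v.mean(),ray(q,u.mean(),v.mean(),30))
m=np.load('top0.npz')['color'].astype(int);r=(m[...,0]>130)&(m[...,1]<60)&(m[...,2]<70);r[:190]=0;r[260:]=0;r[:,:270]=0;r[:,370:]=0
v,u=np.nonzero(r);print(len(u),u.mean(),v.mean(),ray(q,u.mean(),v.mean(),30))
"
```

```text
[579.09918392 -17.26521175 101.        ] [625.82926574 -60.66628444 101.        ] 63.775807770964406 -42.88473242457965
0 nan nan [nan nan nan]
12 316.8333333333333 235.0 [502.69224306 -61.05196673  30.        ]<string>:7: RuntimeWarning: Mean of empty slice.
  ret = ret.dtype.type(ret / rcount)
```

```bash
python3 -c "
from h import *
p=dict(camera_matrix=[[309.707,0,322.316],[0,309.707,202.166],[0,0,1]],R=[[2.82874855e-01,9.59156571e-01,6.99483777e-04],[9.23127365e-01,-2.72446964e-01,2.71308902e-01],[2.60418289e-01,-7.61007538e-02,-9.62492073e-01]],t=[-102.263553,-572.80348504,164.82161274])
C=np.array([fray(p,*c,101) for c in [(279,167),(368,168),(366,252),(281,252)]]);print(C)
P=fray(p,304,108.5,30);c=C.mean(0);print(P,c,np.degrees(np.arctan2(*(P-c)[1::-1])), [np.degrees(np.arctan2(*(k-c)[1::-1])) for k in C])
L=fray(p,367.5,54,74);print(L)
"
```

```text
[[ 539.32201128  -84.12736327  101.        ]
 [ 557.63254092  -24.51677485  101.        ]
 [ 619.65302186  -41.53557042  101.        ]
 [ 601.31045751 -103.551612    101.        ]]
[502.50450077 -58.88008327  30.        ] [579.4795079  -63.43283013 101.        ] 176.61513972993916 [np.float64(-152.73639840506803), np.float64(119.30928723793066), np.float64(28.59334695888449), np.float64(-61.44683139961276)]
[476.27614912   2.24230862  74.        ]
```

```bash
python3 -m crank '[[[0,0,0,0,0,0.5],[0,0,0,0,0,0.35],[0,0,0,0,0,0],[0,0,0,0,0,0]]]'; python3 -c "
from h import *
to(579.1,-64,110,42.2)"
```

```text
clock: 9.37
eef_pos: [578.5, -63.9, 109.6]
tool_rot: [-3.139, -0.001, 0.747]
force: [-0.4, 0.5, 0.2]
width: 23.0
shift [ 0.01  0.01 -0.01] turn [-0.03 -0.01  0.1 ]  yaw 42.8 pos [578.5 -63.9 109.6] q [ 0.09  0.69 -0.05  1.82  0.05  0.64 -0.8 ] t 9.37
```

```bash
python3 -m crank '[[[0,0,0,0,0,0],[0,0,0,0,0,0],[0,0,0,0,0,0],[0,0,-0.5,0,0,0],[0,0,-1,0,0,0],[0,0,-1,0,0,0],[0,0,-0.7,0,0,0],[-0.3,-1,0,0,0,-0.9],[-0.3,-1,0,0,0,-0.9],[-0.2,-1,0,0,0,-0.9],[0,-0.6,0,0,0,-0.9],[0,0,0,0,0,-0.9]]]' 0; python3 -c "
from h import *
to(475.5,2,150,132)"
```

```text
clock: 10.37
eef_pos: [476.7, -12.0, 209.8]
tool_rot: [-3.14, -0.002, 1.245]
force: [-0.5, -0.2, -0.3]
width: 43.0
shift [ 0.43 -0.18  2.  ] turn [ -0.    -0.02 -10.11]  yaw 71.3 pos [476.7 -12.  209.8] q [ 0.11  0.42 -0.2   2.01  0.12  0.73 -0.49] t 10.37
```

```bash
python3 -m crank '[[[0.4,-0.1,0,0,0,-1],[0,0,0,0,0,-1],[0,0,0,0,0,-1],[0,0,0,0,0,-1],[0,0,0,0,0,-1],[0,0,0,0,0,-1],[0,0,0,0,0,-1],[0,0,0,0,0,-1],[0,0,0,0,0,-1],[0,0,0,0,0,-1],[0,0,0,0,0,0]]]'
python3 - <<'E'
from h import *
to(475.5,2,150,132)
w=ctrl.get_image("wrist");t=ctrl.get_image("top")
a=cv2.resize(w["color"][0:400,120:520],(400,400)); b=cv2.resize(t["color"][165:260,280:375],(400,400),interpolation=cv2.INTER_CUBIC)
cv2.imwrite("pics/m1.png",np.hstack([a,b])[...,::-1])
import pickle;pickle.dump((w,t),open("m1.pkl","wb"))
for n,p in(("w",w),("t",t)):
  for q in("lever_post","vial_b"):print(n,q,[(np.round(r["extent"],1),round(r["conf"],2)) for r in ctrl.search_frame(q,p)[:3]])
E
```

```text
clock: 11.28
eef_pos: [475.6, 2.1, 212.3]
tool_rot: [3.139, 0.001, 2.357]
force: [0.5, 0.6, 1.0]
width: 42.3
shift [ 0.   -0.01  2.08] turn [0.02 0.   0.51]  yaw 135.1 pos [475.6   2.1 212.3] q [ 0.31  0.45 -0.51  2.    0.31  0.77  0.4 ] t 11.28
w lever_post [(array([322.5, 193.9,  14.8,  46.2]), 0.61)]
w vial_b [(array([316.8, 287. ,  23.1,  21.3]), 0.6), (array([310.2, 332.9,   9.2,  10.8]), 0.5), (array([322.8, 194.9,  16. ,  47.2]), 0.47)]
t lever_post [(array([322.9, 205.8,  55.8,  69.2]), 0.61)]
t vial_b [(array([320.9, 185.4,  11.1,   8.7]), 0.6), (array([341.9, 203.1,  14.7,   7.6]), 0.45), (array([424.6, 244.8,  45.7,  77.1]), 0.27)]
```

View pics/m1.png

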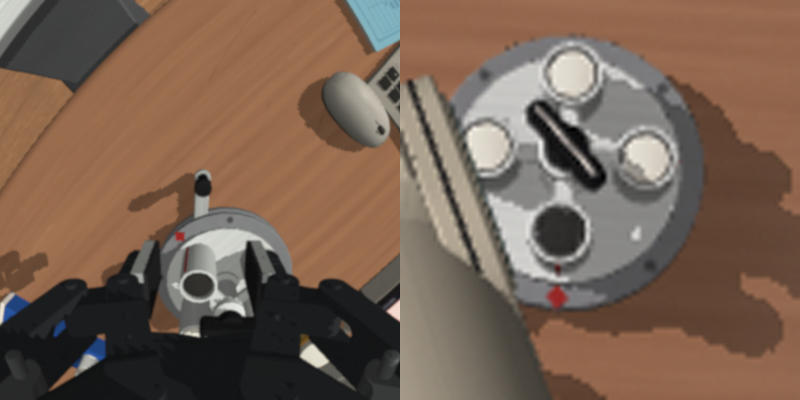

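Top panel (right): the black cap at (560,231) stands squarely behind the red pointer at (558,297). The wrist panel shows the lever post at (203,183). Numeric check of the alignment:

```bash
python3 -c "
from h import *
import pickle;w,t=pickle.load(open('m1.pkl','rb'))
g=lambda x,y,z:ray(t,280+(x-400+.5)*95/400-.5,165+(y+.5)*95/400-.5,z)[:2]
b,l,u,r=g(560,231,101),g(489,147,101),g(572,75,101),g(646,159,101);P=g(558,297,30);c=(b+l+u+r)/4
an=lambda d:np.degrees(np.arctan2(d[1],d[0]))%360
print(c,b,P,an(P-c),an(b-c),an(b-u),an(l-r))
print('post w',fray(w,322.5,177,74),fray(w,120+203,183,74))
"
```

```text
[578.95096675 -65.01310701] [533.76451386 -62.55115924] [502.31979075 -61.84899058] 177.63558899420613 176.881368722105 177.42655441869752 87.29971491676915
post w [466.66037271  11.94259588  74.        ] [470.98301202   8.27611962  74.        ]
```

```bash
python3 -m crank '[[[0,0,0.9,0,0,0.25],[0,0,1,0,0,0.25],[0,0,1,0,0,0],[0,0,1,0,0,0],[0,0,0.8,0,0,0],[0,0,0.4,0,0,0],[0,0,0,0,0,0]]]' 0
python3 - <<'E'
from h import *
to(474.8,2.3,51,132)
E
```

```text
clock: 12.17
eef_pos: [481.5, 2.8, 55.8]
tool_rot: [3.132, 0.009, 2.291]
force: [-0.2, 0.1, 0.1]
width: 42.6
shift [ 0.14 -0.18  0.16] turn [ 0.09  0.09 -0.13]  yaw 131.2 pos [481.5   2.8  55.8] q [ 0.12  0.7  -0.28  2.13  0.52  0.37  0.14] t 12.17
```

```bash
python3 -m crank '[[[0.12,-0.18,0.16,0.09,0.09,-0.13],[0,0,0,0,0,0],[0,0,0,0,0,0],[0,0,0,0,0,0]]]' 0.5; python3 -m crank '[[[-0.01,-0.26,0,0,0,-0.83],[-0.01,-0.26,0,0,0,-0.83],[-0.01,-0.26,0,0,0,-0.83],[-0.01,-0.26,0,0,0,-0.83],[-0.01,-0.26,0,0,0,-0.83]]]'
cat >> h.py <<'E'
def lev(st=(533,-62.3)):
    s=ctrl.read_state();d=s["eef_pos"][:2]-st
    print("phi",np.degrees(np.arctan2(d[1],d[0]))%360,"rad",np.linalg.norm(d),"yaw",np.degrees(s["tool_rot"][2])%360,"z",s["eef_pos"][2],"F",s["force"].round(1),"w",round(s["width"],1),"q7",s["qpos"].round(2),s["clock"])
E
python3 -c "from h import *;lev()"
```

```text
clock: 12.5
eef_pos: [475.4, 2.3, 52.0]
tool_rot: [-3.141, -0.0, 2.305]
force: [-0.9, 1.1, -0.6]
width: 21.3
clock: 12.92
eef_pos: [461.6, -21.2, 56.8]
tool_rot: [3.122, 0.015, 2.764]
force: [-0.5, 3.7, -2.1]
width: 21.7
phi 150.05419456786885 rad 82.42785456880154 yaw 158.36754913355674 z 56.81306481321342 F [-0.5  3.7 -2.1] w 21.7 q7 [ 0.26  0.7  -0.39  2.18  0.72  0.36  0.47] 12.9167
```

```bash
python3 -m crank '[[[0.1,-0.26,0.12,0.1,0.1,-0.4],[0.08,-0.26,0.1,0,0,-0.5],[0.03,-0.26,0.05,0,0,-0.8],[0.03,-0.26,0.05,0,0,-0.8],[0.03,-0.26,0.03,0,0,-0.8]]]'; python3 -c "from h import *;lev()"
```

```text
clock: 13.33
eef_pos: [452.1, -49.0, 51.9]
tool_rot: [3.123, 0.03, 3.133]
force: [-1.8, 3.7, 1.8]
width: 21.5
phi 170.70015503586743 rad 82.0276134214508 yaw 179.52570729705704 z 51.903801795001236 F [-1.8  3.7  1.8] w 21.5 q7 [ 0.38  0.72 -0.46  2.21  0.87  0.37  0.75] 13.3333
```

```bash
python3 -m crank '[[[0.1,-0.28,0,0.1,0.15,-0.4],[0.08,-0.28,0,0,0.1,-0.5],[0.05,-0.28,0,0,0,-0.7],[0.05,-0.28,0.03,0,0,-0.7],[0.05,-0.28,0.03,0,0,-0.7],[0.05,-0.28,0,0,0,-0.8]]]'; python3 -c "from h import *;lev()"
```

```text
clock: 13.83
eef_pos: [454.6, -93.7, 55.3]
tool_rot: [3.133, 0.028, -2.726]
force: [0.2, 3.8, -2.2]
width: 21.2
phi 201.79787511390495 rad 84.46304839813574 yaw 203.82834472003313 z 55.32016508143767 F [ 0.2  3.8 -2.2] w 21.2 q7 [ 0.58  0.75 -0.62  2.17  0.95  0.49  1.2 ] 13.8333
```

```bash
python3 -m crank '[[[0.03,-0.28,0.05,0.05,0.15,-0.7],[0.03,-0.28,0.05,0,0.1,-0.8],[0.03,-0.28,0.03,0,0,-0.8],[0.03,-0.28,0.03,0,0,-0.8]]]'; python3 -c "from h import *;lev()"
```

```text
clock: 14.17
eef_pos: [471.0, -121.4, 54.7]
tool_rot: [-3.141, 0.011, -2.384]
force: [-1.2, 4.2, -1.9]
width: 21.2
phi 223.62327533283 rad 85.69751776306568 yaw 223.42563571208572 z 54.71648646810004 F [-1.2  4.2 -1.9] w 21.2 q7 [ 0.68  0.81 -0.73  2.1   0.98  0.61  1.57] 14.1667
```

```bash
python3 -m crank '[[[0,-0.2,0.03,0,0,-0.5],[0,-0.2,0,0,0,-0.4]]]'; python3 -c "from h import *;lev()";python3 -m crank '[[[0,-0.1,0,0,0,0],[0,-0.1,0,0,0,0]]]'; python3 -c "from h import *;lev()"
```

```text
clock: 14.33
eef_pos: [477.1, -127.2, 54.8]
tool_rot: [3.137, 0.014, -2.284]
force: [-11.6, 16.9, -4.8]
width: 21.7
phi 229.25817346752933 rad 85.63885723161454 yaw 229.12736362589882 z 54.80143357006316 F [-11.6  16.9  -4.8] w 21.7 q7 [ 0.71  0.83 -0.77  2.08  0.98  0.64  1.69] 14.3333
clock: 14.5
eef_pos: [476.7, -126.6, 54.7]
tool_rot: [3.127, 0.015, -2.282]
force: [-3.6, 5.3, -3.7]
width: 21.1
phi 228.81061127774214 rad 85.49379646507354 yaw 229.26921501899906 z 54.68657366329005 F [-3.6  5.3 -3.7] w 21.1 q7 [ 0.72  0.83 -0.78  2.07  0.96  0.66  1.71] 14.5
```

```bash
python3 -m crank '[[[0,0.05,0,0,0,0],[0,0.03,0,0,0,0],[0,0,0,0,0,0],[0,0,-0.6,0,0,0],[0,0,-1,0,0,0],[0,0,-1,0,0,0],[0,0,-1,0,0,0],[0,0,-1,0,0,0],[0,0,-0.8,0,0,0.5]]]' 0
python3 - <<'E'
from h import *
to(533,-62.3,205,177.4)
E
```

```text
clock: 15.25
eef_pos: [473.5, -131.0, 223.2]
tool_rot: [3.127, 0.008, -2.337]
force: [0.5, -0.1, 0.0]
width: 43.0
shift [-3.02  0.15  0.63] turn [0.16 0.02 8.12]  yaw -133.9 pos [ 473.5 -131.   223.2] q [ 0.9   0.6  -1.03  1.93  0.61  0.97  1.95] t 15.25
```

```bash
python3 -m crank '[[[0,0,0,0,0,0.9],[0,0,0,0,0,0.9],[0,0,0,0,0,0.9],[0,0,0,0,0,0.9],[0,0,0,0,0,0.9],[0,0,0,0,0,0.9],[0,0,0,0,0,0.9],[0,0,0,0,0,0.9],[0,0,0,0,0,0]]]' -1
python3 - <<'E'
from h import *
t=ctrl.get_image("top")
to(533,-62.3,205,177.4)
cv2.imwrite("pics/t4.png",cv2.resize(t["color"][165:260,280:375],(570,570),interpolation=cv2.INTER_CUBIC)[...,::-1])
X=cloud(t);m=(X[...,2]>128)&(X[...,2]<146)&(np.linalg.norm(X[...,:2]-[533,-62.3],axis=-1)<22)
print(m.sum(),X[m].mean(0),np.median(X[m],0))
v,u=np.nonzero(m);print(u.min(),u.max(),v.min(),v.max())
E
```

```text
clock: 16.0
eef_pos: [480.4, -135.6, 237.1]
tool_rot: [-3.14, 0.021, -3.136]
force: [-1.1, -0.6, 0.5]
width: 85.1
shift [-1.75  2.43  1.1 ] turn [-0.01  0.21  0.52]  yaw -179.5 pos [ 480.5 -135.5  237.1] q [ 0.78  0.5  -0.81  1.93  0.46  0.89  1.32] t 16.05
107 [532.91108732 -62.22080169 137.87491519] [533.00070837 -61.68664603 137.89734641]
312 323 213 223
```

View pics/t4.png

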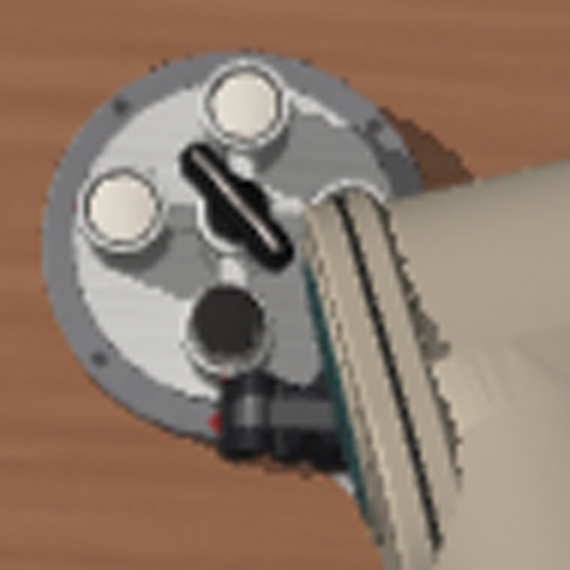

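The black-capped vial at (226,322) is raised: its top is at 138 mm, still on the station axis at (533,-62). Next: move over it.

```bash
python3 -m crank '[[[-0.5,0.7,0,0,0.2,0.4],[-0.5,0.7,0,0,0,0],[-0.5,0.7,0,0,0,0],[-0.25,0.35,0.5,0,0,0],[0,0,0.4,0,0,0],[0,0,0,0,0,0]]]' -0.6
python3 - <<'E'
from h import *
to(532,-62.2,109,177.4);print(ctrl.read_state()["width"])
E
```

```text
clock: 16.55
eef_pos: [537.7, -63.4, 211.5]
tool_rot: [-3.136, 0.005, 3.118]
force: [0.8, -0.2, 0.7]
width: 68.5
shift [0.21 0.05 3.41] turn [-0.05  0.05  0.21]  yaw 178.7 pos [537.7 -63.4 211.5] q [ 0.55  0.59 -0.75  1.84  0.51  0.91  1.11] t 16.55
68.46434208132358
```

```bash
python3 -m crank '[[[0.2,0.05,0.4,-0.05,0.05,0.2],[0,0,0.8,0,0,0],[0.03,0,0.7,0,0,0],[0,0,0,0,0,0]]]'
python3 - <<'E'
from h import *
to(532,-62.2,109,177.4)
E
```

```text
clock: 16.88
eef_pos: [532.6, -62.4, 155.4]
tool_rot: [-3.141, 0.004, 3.104]
force: [-0.8, 0.5, 0.4]
width: 67.9
shift [0.03 0.01 1.55] turn [-0.01  0.04  0.08]  yaw 177.9 pos [532.6 -62.4 155.4] q [ 0.51  0.65 -0.69  1.9   0.58  0.79  1.03] t 16.88
```

```bash
python3 -m crank '[[[0.03,0,0.5,0,0.04,0.08],[0.03,0,0.5,0,0,0],[0.02,0,0.4,0,0,0],[0,0,0.1,0,0,0],[0,0,0,0,0,0]]]'
python3 - <<'E'
from h import *
to(532,-62.2,109,177.4)
E
```

```text
clock: 17.3
eef_pos: [532.8, -64.8, 113.5]
tool_rot: [-3.139, 0.006, 3.098]
force: [0.6, 0.5, 0.3]
width: 68.3
shift [0.03 0.08 0.15] turn [-0.02  0.05  0.02]  yaw 177.5 pos [532.8 -64.8 113.5] q [ 0.48  0.71 -0.64  1.94  0.65  0.7   0.97] t 17.3
```

```bash
python3 -m crank '[[[0.03,0.08,0.15,0,0.05,0],[0,0,0,0,0,0]]]';python3 -m crank '[[[0,0,0,0,0,0],[0,0,0,0,0,0],[0,0,0,0,0,0],[0,0,0,0,0,0],[0,0,0,0,0,0],[0,0,0,0,0,0],[0,0,0,0,0,0],[0,0,0,0,0,0]]]' 1
python3 - <<'E'
from h import *
to(532,-62.2,200,177.4)
E
```

```text
clock: 17.47
eef_pos: [532.9, -62.5, 110.2]
tool_rot: [-3.139, 0.002, 3.098]
force: [-1.0, 0.2, 0.0]
width: 68.4
clock: 18.13
eef_pos: [534.6, -62.2, 112.6]
tool_rot: [-3.139, 0.006, 3.099]
force: [0.0, 0.5, -0.0]
width: 25.1
shift [ 0.07 -0.01 -2.91] turn [-0.03  0.06  0.03]  yaw 177.6 pos [534.6 -62.2 112.6] q [ 0.47  0.71 -0.63  1.93  0.65  0.7   0.97] t 18.13
```

```bash
python3 -m crank '[[[0,0,-0.3,0,0,0],[0,0,-0.4,0,0,0],[0,0,-0.5,0,0,0],[0,0,-0.5,0,0,0],[0,0,-0.5,0,0,0],[0,0,-0.5,0,0,0],[0,0,-0.3,0,0,0],[0,0,0,0,0,0]]]'
python3 - <<'E'
from h import *
to(509,-322.2,205,197.6);print(ctrl.read_state()["width"])
p=ctrl.get_image("scene");save(p,"s3.png",(240,130,440,300),3.5)
E
```

```text
clock: 18.8
eef_pos: [534.0, -61.0, 212.4]
tool_rot: [-3.139, 0.007, 3.101]
force: [0.8, 0.1, -0.2]
width: 25.2
shift [ 0.48 -8.73  0.26] turn [-0.03  0.06 -3.32]  yaw 177.7 pos [534.  -61.  212.4] q [ 0.55  0.58 -0.75  1.85  0.5   0.9   1.09] t 18.8
25.215809077660385
```

View pics/s3.png

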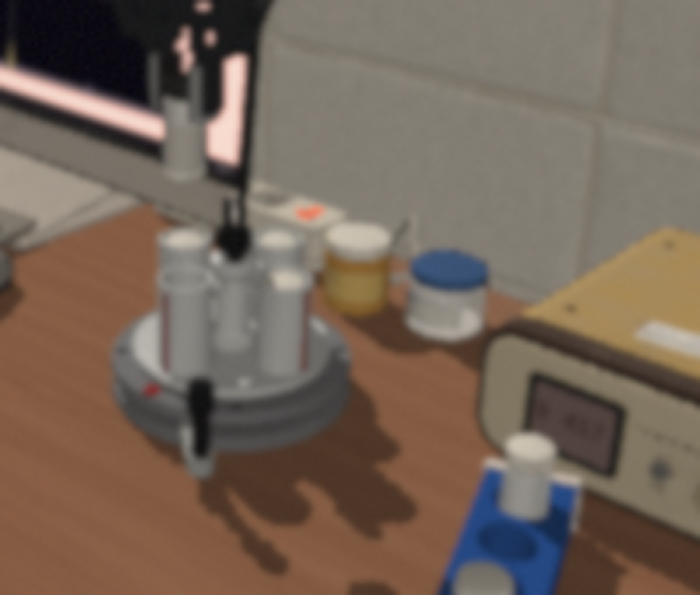

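The vial hangs upright in the fingers at (183,140) and the cup below it is empty. I'll take the nearer free hole (hole at about (469.5,-334.5)), which is farther from the instrument.

```bash
python3 -m crank '[[[0.2,-0.5,0,0,0,0],[0.25,-0.9,0,0,0,0],[0.25,-0.95,0,0,0,0],[0.25,-0.95,0,0,0,0],[0.25,-0.95,0,0,0,0],[0.25,-0.95,0,0,0,0],[0.25,-0.95,0,0,0,0],[0.2,-0.9,0,0,0,0],[0.1,-0.5,0,0,0,0],[0,0,0,0,0,-0.7],[0,0,0,0,0,-0.7],[0,0,0,0,0,-0.7]]]'
python3 - <<'E'
from h import *
to(469.5,-334.5,130,197.6);print(ctrl.read_state()["width"])
E
```

```text
clock: 19.85
eef_pos: [455.8, -294.3, 202.9]
tool_rot: [3.136, -0.005, -2.953]
force: [-0.8, 1.1, -1.0]
width: 25.4
shift [-0.21 -1.41  2.42] turn [ 0.05 -0.05 -1.13]  yaw -169.2 pos [ 455.8 -294.3  202.9] q [ 1.05  0.63 -0.82  1.83  0.56  0.94  1.73] t 19.85
25.372071197934922
```

```bash
python3 -m crank '[[[-0.1,-0.7,0.3,0.05,-0.05,-0.6],[-0.1,-0.7,0.5,0,0,-0.5],[0,0,0.6,0,0,0],[0,0,0.5,0,0,0],[0,0,0.2,0,0,0],[0,0,0,0,0,0]]]'
python3 - <<'E'
from h import *
to(469.5,-334.5,125,197.6)
t=ctrl.get_image("top");w=ctrl.get_image("wrist")
a=cv2.resize(w["color"][0:400,120:520],(400,400)); b=cv2.resize(t["color"][195:295,380:480],(400,400),interpolation=cv2.INTER_CUBIC)
cv2.imwrite("pics/m5.png",np.hstack([a,b])[...,::-1])
import pickle;pickle.dump((w,t),open("m5.pkl","wb"))
E
```

```text
clock: 20.35
eef_pos: [468.1, -335.6, 132.8]
tool_rot: [3.136, -0.004, -2.829]
force: [-0.2, -0.5, -0.3]
width: 25.0
shift [-0.06  0.02  0.26] turn [ 0.05 -0.04  0.05]  yaw -162.1 pos [ 468.1 -335.6  132.8] q [ 1.05  0.77 -0.78  1.8   0.69  0.87  1.82] t 20.35
```

View pics/m5.png

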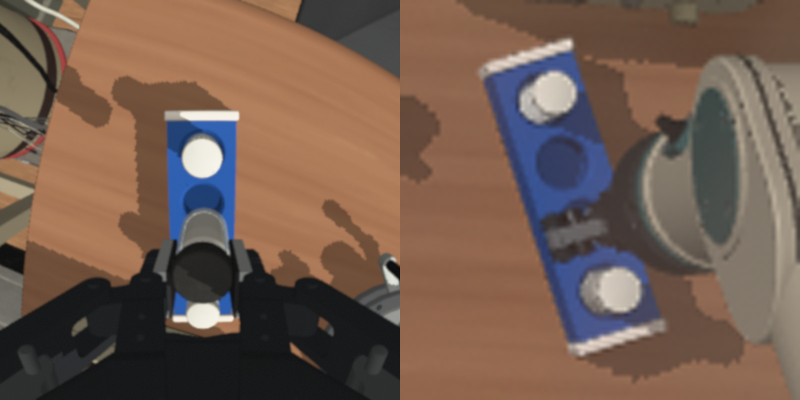

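```bash
python3 -c "
from h import *
import pickle;w,t=pickle.load(open('m5.pkl','rb'))
f=lambda x,y,z:fray(w,120+x,y,z).round(1)
print('cap',f(202,157,71),'black',f(204,273,158),'bottom edge',f(204,211,96))
for y in(184,186):print('hole far edge',f(203,y,34))
print('hole L/R',f(183,200,34),f(223,200,34),'rack L/R',f(167,130,34),f(238,130,34),'rack LR',f(172.5,300,34),f(235,300,34),'endplate far',f(202,112,36))
g=lambda x,y,z:ray(t,380+(x-400+.5)/4-.5,195+(y+.5)/4-.5,z).round(1)
print('top: caps',g(611,290,71),g(549,95,71),'h1',g(561,163,34))
"
```

```text
cap [ 428.4 -348.8   71. ] black [ 464.9 -336.5  158. ] bottom edge [ 456.3 -338.6   96. ]
hole far edge [ 453.  -339.9   34. ]
hole far edge [ 454.6 -339.4   34. ]
hole L/R [ 470.5 -351.2   34. ] [ 460.6 -320.4   34. ] rack L/R [ 420.6 -379.7   34. ] [ 403.7 -327.2   34. ] rack LR [ 564.8 -333.3   34. ] [ 547.4 -278.4   34. ] endplate far [ 399.2 -358.    36. ]
top: caps [ 429.2 -344.3   71. ] [ 547.3 -306.8   71. ] h1 [ 509.  -321.5   34. ]
```

The wrist panel shows the black cap at (204,273) with the target hole at (203,198) and the neighbouring cap at (202,157). The rack centre line agrees with the target at (469.5,-334.5). Descending.

```bash
python3 -m crank '[[[-0.08,0.02,0.4,0.05,-0.04,0.05],[-0.02,0,0.4,0,0,0],[0,0,0.4,0,0,0],[0,0,0.3,0,0,0],[0,0,0,0,0,0]]]'
python3 - <<'E'
from h import *
to(470.6,-334,77,197.6)
w=ctrl.get_image("wrist");save(w,"w6.png",(220,120,420,340),2.7)
import pickle;pickle.dump(w,open("w6.pkl","wb"))
E
```

```text
clock: 20.87
eef_pos: [474.5, -334.5, 90.6]
tool_rot: [-3.134, 0.006, -2.833]
force: [-0.8, 0.1, -0.7]
width: 25.0
shift [0.12 0.06 0.45] turn [-0.07  0.06  0.02]  yaw -162.3 pos [ 474.5 -334.5   90.6] q [ 1.01  0.82 -0.72  1.83  0.76  0.78  1.76] t 20.87
```

View pics/w6.png

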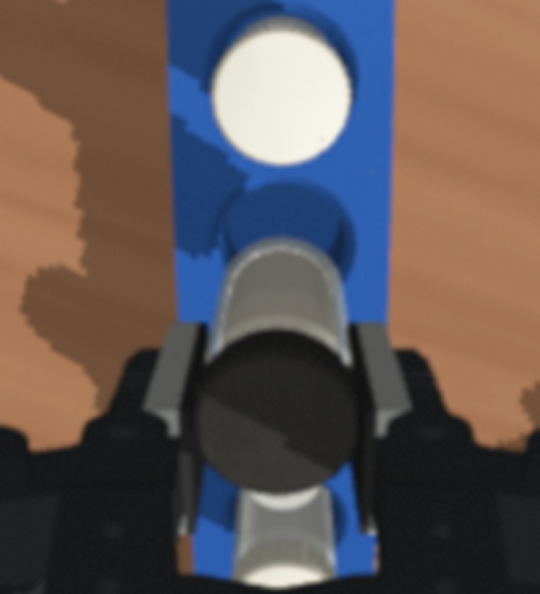

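```bash
python3 -c "
from h import *
import pickle;w=pickle.load(open('w6.pkl','rb'))
f=lambda x,y,z:fray(w,220+x/2.7,120+y/2.7,z)
s=ctrl.read_state();R=Ro.from_euler('xyz',s['tool_rot']);
L=lambda n,P:print(n,P.round(1),'tool',R.inv().apply(P-s['eef_pos']).round(1))
L('capc',f(279,412,117));L('bot far',f(282,238,54));L('hole far',f(288,180,34));L('holeL',f(222,238,34));L('holeR',f(355,238,34));L('neigh',f(281,95,71));L('capfar',f(279,328,117));L('target',np.array([469.5,-334.5,34]))
"
```

```text
capc [ 469.8 -335.8  117. ] tool [  5.    0.1 -25.8]
bot far [ 461.  -338.2   54. ] tool [14.5  1.  37.1]
hole far [ 452.4 -339.4   34. ] tool [23.2  2.6 57.1]
holeL [ 471.4 -350.5   34. ] tool [  8.5 -13.7  57.3]
holeR [ 461.4 -319.1   34. ] tool [ 8.5 19.3 57. ]
neigh [ 428.6 -348.7   71. ] tool [48.4  0.7 19.9]
capfar [ 456.2 -340.2  117. ] tool [ 19.3   0.1 -25.9]
target [ 469.5 -334.5   34. ] tool [ 5.4  2.1 57.2]
```

```bash
python3 -m crank '[[[0.13,0.05,0,-0.07,0.06,0],[0,0,0.2,0,0,0],[0.02,0,0.25,0,0,0],[0,0,0,0,0,0]]]'
python3 - <<'E'
from h import *
to(470.4,-333.6,77,197.6)
E
```

```text
clock: 21.25
eef_pos: [470.5, -335.1, 77.8]
tool_rot: [-3.14, 0.001, -2.833]
force: [-0.2, -1.3, -0.7]
width: 25.1
shift [-0.01  0.05  0.03] turn [-0.01  0.01  0.01]  yaw -162.3 pos [ 470.5 -335.1   77.8] q [ 1.    0.84 -0.71  1.84  0.77  0.77  1.75] t 21.25
```

```bash
python3 -m crank '[[[0,0.05,0.15,0,0,0],[0.02,0.01,0.2,0,0,0],[0.02,0,0.2,0,0,0],[0,0,0,0,0,0]]]'
python3 - <<'E'
from h import *
to(470.4,-333.6,45,197.6);s=ctrl.read_state();print(s["torque"])
E
```

```text
clock: 21.58
eef_pos: [468.7, -333.8, 59.7]
tool_rot: [-3.14, 0.001, -2.833]
force: [0.1, -1.0, -1.3]
width: 25.1
shift [-0.06 -0.01  0.49] turn [-0.02  0.01  0.01]  yaw -162.3 pos [ 468.7 -333.8   59.7] q [ 0.99  0.86 -0.69  1.85  0.8   0.73  1.72] t 21.58
[-0.02830142 -0.00250775 -0.01775509]
```

```bash
python3 -m crank '[[[-0.02,0,0.15,0,0,0],[0,0,0.15,0,0,0],[0,0,0.1,0,0,0],[0,0,0,0,0,0]]]'
python3 - <<'E'
from h import *
to(470,-333.8,45,197.6);s=ctrl.read_state();print(s["torque"])
E
```

```text
clock: 21.92
eef_pos: [469.5, -333.6, 46.1]
tool_rot: [-3.14, 0.001, -2.833]
force: [-0.1, -0.3, -0.3]
width: 25.6
shift [-0.01 -0.01  0.04] turn [-0.01  0.01  0.01]  yaw -162.3 pos [ 469.5 -333.6   46.1] q [ 0.98  0.88 -0.67  1.86  0.82  0.71  1.71] t 21.92
[-0.08751223 -0.02007488  0.04163778]
```

```bash
python3 -m crank '[[[0,0,0.07,0,0,0],[0,0,0,0,0,0]]]';python3 -m crank '[[[0,0,0.07,0,0,0],[0,0,0,0,0,0]]]';python3 -m crank '[[[0,0,0.07,0,0,0],[0,0,0,0,0,0]]]'
```

```text
clock: 22.08
eef_pos: [470.3, -333.6, 44.8]
tool_rot: [-3.139, 0.002, -2.833]
force: [0.2, -0.3, 0.0]
width: 25.4
clock: 22.25
eef_pos: [471.0, -333.7, 45.2]
tool_rot: [-3.137, 0.002, -2.833]
force: [0.0, 0.2, 0.3]
width: 25.7
clock: 22.42
eef_pos: [471.5, -334.1, 44.9]
tool_rot: [-3.134, 0.002, -2.833]
force: [-0.6, -0.4, -0.1]
width: 25.2
```

```bash
python3 -m crank '[[[0.06,0,0.15,0,0,0]]]';python3 -m crank '[[[0,0,0.12,0,0,0]]]'
```

```text
clock: 22.5
eef_pos: [472.0, -334.3, 44.1]
tool_rot: [-3.131, 0.005, -2.833]
force: [-11.6, 7.6, 68.1]
width: 25.4
clock: 22.58
eef_pos: [472.2, -334.2, 44.4]
tool_rot: [-3.129, 0.004, -2.833]
force: [-13.6, 4.0, 39.6]
width: 25.2
```

```bash
python3 -m crank '[[[0,0,-0.03,0,0,0],[0,0,0,0,0,0]]]';python3 -m crank '[[[0,0,0,0,0,0],[0,0,0,0,0,0],[0,0,0,0,0,0],[0,0,0,0,0,0],[0,0,0,0,0,0]]]' -0.2
python3 - <<'E'
from h import *
to(470,-333.8,45,197.6)
w=ctrl.get_image("wrist");save(w,"w7.png",(220,120,420,340),2.7)
import pickle;pickle.dump(w,open("w7.pkl","wb"))
E
```

```text
clock: 22.75
eef_pos: [471.8, -334.5, 47.1]
tool_rot: [-3.126, 0.003, -2.833]
force: [-0.0, -0.2, -1.3]
width: 25.1
clock: 23.17
eef_pos: [471.8, -334.3, 44.9]
tool_rot: [-3.128, 0.003, -2.833]
force: [-0.5, -0.5, 0.3]
width: 51.4
shift [ 0.05  0.03 -0.01] turn [-0.13  0.03  0.01]  yaw -162.3 pos [ 471.8 -334.3   44.9] q [ 0.97  0.88 -0.66  1.86  0.84  0.69  1.69] t 23.17
```

View pics/w7.png

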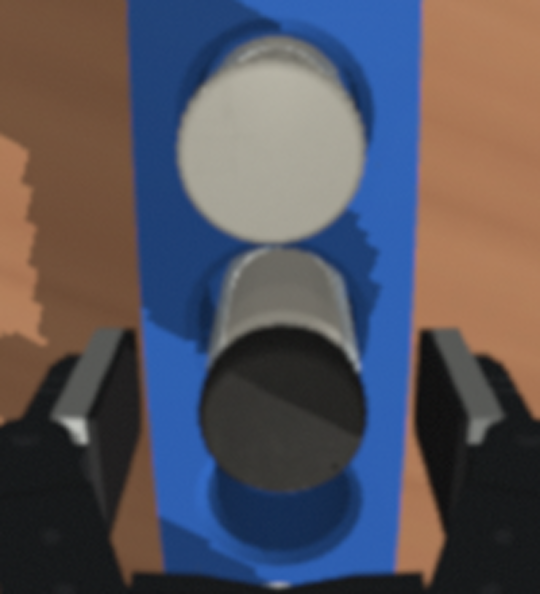

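The fingers are open and the black-capped vial at (283,408) stands in the hole. I'll raise the tool and measure its height and position from above.

```bash
python3 -m crank '[[[0,0,-0.3,0.1,0,0],[0,0,-0.7,0,0,0],[0,0,-1,0,0,0],[0,0,-1,0,0,0],[0,0,-1,0,0,0],[0,0,-1,0,0,0],[0,1,-0.3,0,0,0.9],[0,1,0,0,0,0.9],[0,1,0,0,0,0.9],[0,1,0,0,0,0.9],[0,1,0,0,0,0.5],[0,0,0,0,0,0]]]' -0.2
python3 - <<'E'
from h import *
to(473.7,-127.8,150,228)
t=ctrl.get_image("top");X=cloud(t)
import pickle;pickle.dump(t,open("t8.pkl","wb"))
for c in [(469.5,-334.5),(429,-348.5),(547.3,-310)]:
    m=(X[...,2]>60)&(X[...,2]<90)&(np.linalg.norm(X[...,:2]-c,axis=-1)<22)
    print(m.sum(),X[m].mean(0).round(1) if m.any() else 0, np.median(X[m][:,2]) if m.any() else 0)
x0=dict(np.load("top0.npz"));X0=cloud(x0)
for c in [(429,-348.5),(547.3,-310)]:
    m=(X0[...,2]>60)&(X0[...,2]<90)&(np.linalg.norm(X0[...,:2]-c,axis=-1)<22);print("before",m.sum(),X0[m].mean(0).round(1))
cv2.imwrite("pics/t8.png",cv2.resize(t["color"][165:295,280:480],(800,520),interpolation=cv2.INTER_CUBIC)[...,::-1])
E
```

```text
clock: 24.22
eef_pos: [453.1, -177.1, 212.6]
tool_rot: [-3.118, 0.021, 2.996]
force: [-0.7, -0.4, 1.0]
width: 51.5
shift [-0.4   1.77  2.05] turn [-0.31  0.08 -9.39]  yaw 171.6 pos [ 453.1 -177.1  212.6] q [ 0.82  0.5  -0.74  1.99  0.5   0.81  1.22] t 24.22
65 [ 471.3 -338.5   70.6] 70.39487369862606
92 [ 429.5 -350.    70.6] 70.61216530184186
73 [ 549.7 -312.4   70.6] 70.79920642214265
before 104 [ 429.4 -348.8   70.1]
before 100 [ 548.4 -309.2   70.5]
```

The black cap's top is at 70.4 mm by depth, the same as its neighbours (70.6), so the vial is home. Next is the lever return.

```bash
python3 -m crank '[[[-0.2,0.8,0,-0.15,0.08,0],[-0.2,0.8,0,-0.15,0,0],[0,0,0,0,0,-0.9],[0,0,0,0,0,-0.9],[0,0,0,0,0,-0.9],[0,0,0,0,0,-0.9],[0,0,0,0,0,-0.9],[0,0,0,0,0,-0.9],[0,0,0,0,0,-0.9],[0,0,0,0,0,-0.9],[0,0,0,0,0,-0.9],[0,0,0,0,0,0]]]' 0
python3 - <<'E'
from h import *
to(475.5,-126.5,120,228)
E
```

```text
clock: 25.27
eef_pos: [472.3, -144.5, 214.7]
tool_rot: [-3.126, 0.007, -2.4]
force: [-0.2, -0.8, -0.3]
width: 42.5
shift [-0.46  0.42  3.15] turn [-0.16  0.06 -0.92]  yaw -137.5 pos [ 472.3 -144.5  214.7] q [ 0.9   0.59 -1.    1.96  0.64  0.92  1.88] t 25.27
```

```bash
python3 -m crank '[[[-0.46,0.42,0.4,-0.16,0.06,-0.9],[0,0,0.9,0,0,0],[0,0,0.9,0,0,0],[0,0,0.6,0,0,0],[0,0,0,0,0,0]]]'
python3 - <<'E'
from h import *
to(475.5,-126.5,100,228)
w=ctrl.get_image("wrist")
g=w["color"].astype(int).max(-1)
for r in ctrl.search_frame("lever_post",w)[:3]:
    e=r["extent"];print(np.round(e,1),round(r["conf"],2),"ctr low-end", fray(w,e[0],e[1]+e[3]/2-e[2]/2,74).round(1))
e=ctrl.search_frame("lever_post",w)[0]["extent"];c0=int(e[0]-25);r0=int(e[1]-e[3]/2-6)
for r in range(r0,int(e[1]+e[3]/2+12),3):print(r,c0,*g[r,c0:c0+50:3])
E
```

```text
clock: 25.68
eef_pos: [476.5, -131.4, 129.3]
tool_rot: [-3.136, 0.0, -2.321]
force: [-0.3, 0.3, -0.0]
width: 42.7
shift [-0.1   0.14  0.97] turn [-0.05  0.   -0.17]  yaw -133.0 pos [ 476.5 -131.4  129.3] q [ 0.79  0.72 -0.89  2.03  0.81  0.78  1.79] t 25.68
[331.1 221.2  23.4  58.5] 0.78 ctr low-end [ 481.8 -118.3   74. ]
185 306 130 159 112 106 107 106 107 107 113 158 164 165 166 165 164 164 165
188 306 107 155 116 106 106 107 107 107 118 164 163 163 166 167 165 163 165
191 306 106 110 107 105 106 105 97 91 92 114 154 164 165 165 166 164 163
194 306 105 105 105 105 106 94 102 116 118 120 113 155 164 165 166 165 163
197 306 106 105 106 106 104 103 118 87 66 119 175 147 163 165 166 166 165
200 306 105 106 106 106 104 150 72 13 12 22 150 168 163 165 164 165 166
203 306 105 105 106 105 114 178 38 14 12 13 97 179 164 164 165 164 164
206 306 104 104 104 105 108 170 34 14 14 15 62 175 165 164 165 164 164
209 306 106 106 103 104 105 84 16 14 13 14 15 86 162 164 164 164 164
212 306 107 105 105 104 100 31 16 18 23 22 18 23 147 164 164 163 163
215 306 109 107 105 104 93 16 26 31 32 31 29 21 12
[... 312 characters left out ...]
08 86 43 31 34 36 42 69 103 110 159 162 162
233 306 83 86 96 104 108 103 117 118 93 110 153 120 106 106 118 135 161
236 306 74 70 64 65 77 98 120 162 184 186 191 124 105 106 105 108 151
239 306 88 88 86 81 73 93 120 121 133 178 189 121 105 105 106 105 124
242 306 68 71 74 83 88 99 120 120 125 126 154 105 103 104 106 106 106
245 306 81 77 69 64 68 84 108 117 125 118 119 83 94 103 104 106 106
248 306 91 91 90 86 80 73 66 71 98 114 119 83 65 77 100 105 105
251 306 90 90 90 91 91 91 89 83 73 70 92 88 85 74 70 99 105
254 306 89 91 91 91 90 90 90 91 91 93 79 65 78 86 81 69 98
257 306 90 91 92 91 91 89 89 91 91 93 126 111 76 68 82 84 66
260 306 90 90 90 91 90 90 91 91 91 93 136 138 132 108 73 77 83
```

Run:
```python
from h import *
w=ctrl.get_image("wrist");P=fray(w,331.5,222,74);print(P,np.linalg.norm(P[:2]-[533,-62.3]),np.degrees(np.arctan2(P[1]+62.3,P[0]-533))%360)
to(P[0],P[1],52,228)
```

```text
[ 476.87545107 -125.63024882   74.        ] 84.62083318284118 228.45198801871385
shift [-0.06  0.21  2.7 ] turn [-0.11  0.04 -0.15]  yaw -132.9 pos [ 479.3 -130.8  133. ] q [ 0.79  0.71 -0.89  2.03  0.81  0.79  1.79] t 25.88
```

```bash
python3 -m crank '[[[-0.06,0.2,0.5,-0.1,0.04,-0.15],[0,0,0.6,0,0,0],[0,0,0,0,0,0]]]'; python3 -c "
from h import *
to(476,-126.3,52,228)"
```

```text
clock: 26.13
eef_pos: [479.2, -126.2, 102.1]
tool_rot: [-3.134, 0.004, -2.306]
force: [-0.6, -0.1, 0.2]
width: 42.8
shift [0.08 0.09 1.67] turn [-0.07  0.03 -0.02]  yaw -132.1 pos [ 479.2 -126.2  102.1] q [ 0.75  0.76 -0.85  2.05  0.88  0.73  1.74] t 26.13
```

```bash
python3 -m crank '[[[0.08,0.09,0.4,-0.07,0.03,0],[0.02,0.02,0.6,0,0,0],[0.02,0.02,0.6,0,0,0],[0,0,0.15,0,0,0],[0,0,0,0,0,0]]]'; python3 -c "
from h import *
to(476,-126.3,52,228)"; python3 -m crank '[[[0,0,0,0,0,0],[0,0,0,0,0,0],[0,0,0,0,0,0],[0,0,0,0,0,0]]]' 0.5;  python3 -c "from h import *;lev()"
```

```text
clock: 26.55
eef_pos: [475.4, -126.1, 49.0]
tool_rot: [-3.139, 0.002, -2.306]
force: [-0.2, -0.3, -0.1]
width: 42.8
shift [-0.01 -0.02 -0.1 ] turn [-0.03  0.02 -0.02]  yaw -132.1 pos [ 475.4 -126.1   49. ] q [ 0.69  0.83 -0.75  2.08  1.    0.64  1.63] t 26.55
clock: 26.88
eef_pos: [476.7, -125.9, 51.0]
tool_rot: [-3.137, 0.004, -2.306]
force: [-0.3, -0.5, -0.3]
width: 21.3
phi 228.48481510527634 rad 84.98088123930877 yaw 227.8785470031103 z 51.000655056911356 F [-0.3 -0.5 -0.3] w 21.3 q7 [ 0.69  0.83 -0.75  2.08  1.    0.64  1.64] 26.8833
```

Caged. Swing back clockwise (+y of the tool, + turn).

```bash
python3 -m crank '[[[0,0.26,0,0,0,0.83],[0,0.26,0,0,0,0.83],[0.02,0.26,0,0,0,0.83],[0.02,0.26,0,0,0,0.83],[0.02,0.26,0,0,0,0.83]]]'; python3 -c "from h import *;lev()"
```

```text
clock: 27.3
eef_pos: [457.4, -101.1, 53.3]
tool_rot: [-3.13, 0.015, -2.766]
force: [1.6, -3.5, -2.1]
width: 21.3
phi 207.13513067889372 rad 84.98104802424804 yaw 201.52174900718038 z 53.28743606288111 F [ 1.6 -3.5 -2.1] w 21.3 q7 [ 0.57  0.76 -0.61  2.16  0.97  0.5   1.14] 27.3
```

```bash
python3 -m crank '[[[0.05,0.28,0.04,-0.1,0.1,0.4],[0.05,0.28,0.04,0,0,0.6],[0.03,0.28,0.03,0,0,0.7],[0.03,0.28,0.03,0,0,0.8],[0.03,0.28,0.02,0,0,0.8],[0.03,0.28,0.02,0,0,0.8]]]'; python3 -c "from h import *;lev()"
```

```text
clock: 27.8
eef_pos: [446.9, -60.3, 52.3]
tool_rot: [-3.131, 0.019, 3.058]
force: [1.2, -2.4, -0.3]
width: 21.2
phi 178.67013639106563 rad 86.16459659850246 yaw 175.20076390568758 z 52.34419727958113 F [ 1.2 -2.4 -0.3] w 21.2 q7 [ 0.37  0.71 -0.45  2.21  0.89  0.39  0.66] 27.8
```

```bash
python3 -m crank '[[[0.02,0.28,0.03,-0.1,0.1,0.6],[0.02,0.28,0.03,0,0,0.7],[0,0.28,0.02,0,0,0.8],[0,0.28,0.02,0,0,0.8],[0,0.28,0.02,0,0,0.8],[0,0.28,0.02,0,0,0.8],[0,0.28,0.02,0,0,0.8]]]'; python3 -c "from h import *;lev()"
```

```text
clock: 28.38
eef_pos: [461.7, -12.9, 51.5]
tool_rot: [-3.13, 0.014, 2.467]
force: [-2.0, -2.5, 3.1]
width: 21.4
phi 145.31157901930735 rad 86.75977410998287 yaw 141.32081535807782 z 51.47133167847617 F [-2.  -2.5  3.1] w 21.4 q7 [ 0.17  0.7  -0.32  2.17  0.67  0.36  0.19] 28.3833
```

```bash
python3 -m crank '[[[0,0.28,0.02,-0.1,0.1,0.6],[0,0.28,0.02,0,0,0.7],[0,0.22,0,0,0,0.7]]]'; python3 -c "from h import *;lev()"; python3 -m crank '[[[0,0.2,0,0,0,0.4]]]'; python3 -c "from h import *;lev()"
```

```text
clock: 28.63
eef_pos: [474.5, 2.4, 51.4]
tool_rot: [-3.134, 0.005, 2.245]
force: [-2.1, -2.7, -3.4]
width: 21.5
phi 132.08628665952602 rad 87.21026986776042 yaw 128.6149237334595 z 51.37147503263313 F [-2.1 -2.7 -3.4] w 21.5 q7 [ 0.13  0.71 -0.29  2.13  0.56  0.38  0.05] 28.6333
clock: 28.72
eef_pos: [477.9, 5.4, 51.4]
tool_rot: [-3.131, 0.005, 2.199]
force: [-2.4, -2.1, -2.2]
width: 21.2
phi 129.12199527064055 rad 87.31615383720937 yaw 125.97703915440889 z 51.43006468680777 F [-2.4 -2.1 -2.2] w 21.2 q7 [ 0.12  0.71 -0.29  2.12  0.54  0.39  0.02] 28.7167
```

```bash
python3 -m crank '[[[0,0.2,0,0,0,0.2]]]'; python3 -m crank '[[[0,0.15,0,0,0,0]]]'; python3 -c "from h import *;lev()"
```

```text
clock: 28.8
eef_pos: [481.3, 8.5, 51.4]
tool_rot: [-3.128, 0.004, 2.175]
force: [-2.6, -0.6, -2.5]
width: 21.5
clock: 28.88
eef_pos: [482.8, 9.9, 51.2]
tool_rot: [-3.122, 0.004, 2.175]
force: [-8.3, -6.4, 1.5]
width: 21.2
phi 124.80189223059561 rad 87.98513407664392 yaw 124.61172814355797 z 51.18552665959034 F [-8.3 -6.4  1.5] w 21.2 q7 [ 0.11  0.72 -0.29  2.1   0.52  0.41  0.  ] 28.8833
```

The lever is at its stop (force up to 10 N, φ≈126°). Now release, rise and verify.

```bash
python3 -m crank '[[[0,-0.05,0,0,0,0],[0,-0.03,0,0,0,0],[0,0,0,0,0,0],[0,0,-0.6,0,0,0],[0,0,-1,0,0,0],[0,0,-1,0,0,0],[0,0,-1,0,0,0],[0,0,-1,0,0,0],[0.8,0,-0.8,0,0,0],[1,0,0,0,0,0],[1,0,0,0,0,0],[0,0,0,0,0,0]]]' 0
python3 - <<'E'
from h import *
to(475,2,200,132)
t=ctrl.get_image("top");X=cloud(t);K=lambda c,r,a,b:(X[...,2]>a)&(X[...,2]<b)&(np.linalg.norm(X[...,:2]-c,axis=-1)<r)
for n,c in [("b",(469.5,-334.5)),("rv",(429,-348.5)),("rv",(547.3,-310)),("post",(479,8))]:
    m=K(c,22,55,90);print(n,m.sum(),X[m].mean(0).round(1) if m.any() else 0)
for k in range(4):
    a=np.radians(177.3+90*k);c=np.array([579,-64.3])+46*np.array([np.cos(a),np.sin(a)]);m=K(c,12,20,160);print("cup",k,m.sum(),np.median(X[m],0).round(1) if m.any() else 0)
for q in("lever_post","mouse","beaker_pot","sample_jar","vial_b"):print(q,[(np.round(r["extent"]),round(r["conf"],2)) for r in ctrl.search_frame(q,t)[:3]])
m=(t["color"].max(-1)<60);m[:225]=0;m[260:]=0;m[:,:285]=0;m[:,308:]=0;v,u=np.nonzero(m);print("dark",len(u),np.median(u),np.median(v))
if len(u):P=ray(t,np.median(u),np.median(v),72);print(P,np.degrees(np.arctan2(P[1]+62.3,P[0]-533)))
# black cap centroid
m=(t["color"].max(-1)<70);m[:235]=0;m[275:]=0;m[:,405:]=m[:,405:];m[:,:405]=0;m[:,445:]=0;m&=(X[...,2]>62)&(X[...,2]<80);v,u=np.nonzero(m);print("blackcap",len(u),ray(t,u.mean(),v.mean(),71) if len(u) else 0)
E
```

```text
clock: 29.88
eef_pos: [442.0, 85.1, 224.9]
tool_rot: [3.136, 0.008, 2.179]
force: [0.1, 0.8, -0.3]
width: 43.0
shift [-2.89 -0.68  0.85] turn [ 0.05  0.08 -1.2 ]  yaw 124.8 pos [442.   85.1 224.9] q [ 0.13  0.39 -0.53  2.05  0.29  0.76  0.04] t 29.88
b 109 [ 470.2 -333.4   70.4]
rv 112 [ 429.5 -348.    69.5]
rv 108 [ 547.6 -309.    69.3]
post 43 [480.1   7.7  73.4]
cup 0 57 [534.7 -62.9  38.3]
cup 1 77 [ 576.9 -110.3  100.6]
cup 2 77 [625.6 -65.8 101. ]
cup 3 76 [580.9 -18.5 100.5]
lever_post [(array([293., 239.,  20.,  14.]), 0.68)]
mouse [(array([222., 205.,  20.,  14.]), 0.66)]
beaker_pot [(array([344., 134.,  24.,  24.]), 0.84)]
sample_jar [(array([316., 139.,  21.,  21.]), 0.72)]
vial_b [(array([341., 203.,  10.,  10.]), 0.53), (array([297., 199.,   8.,  11.]), 0.46)]
dark 31 288.0 242.0
[479.9424522    8.11348052  72.        ] 126.99853867142632
blackcap 7 [ 466.7134049  -327.59403344   71.        ]
```

```bash
python3 -c "
from cell import ctrl
print(ctrl.finish_job())"
```

```text
the job is handed in; nothing more can be done
None
```

The black-capped vial is fully home in a middle rack hole and the lift lever is back at its stop. I handed the job in at about 30 s of the 72 s allowed. No verdict is reported, so the result rests on these checks.

**What I did:**
- I turned the knob 121° clockwise, which brought the vial's cup to within about 1° of the red pointer.
- I swung the lever to its far stop. The vial's cap then stood 137.9 mm above the bench, still on the lift's axis.
- I gripped the vial by its cap and pressed it down onto the floor of the free hole at about (469.5, -334.5). I then released it and swung the lever back to its stop.

**Last checks, from the top camera's depth:**

| Item | Measured | Expected |
|---|---|---|
| Black cap height | 70.4 mm | 71 mm when home |
| Black cap position | (470.2, -333.4), about 1.3 mm off the hole centre | within 4 mm |
| Lever post angle | 127.0°, about 0 rad | under 0.1 rad |
| Three white-capped turret vials | tops at about 100.5–101 mm | 101 mm when down |
| Rack vials | moved about 1 mm or less | under 6 mm |

**Weak spots:**
- **Seating force:** the wrist force reached about 68 N for a moment when the vial touched the hole floor, under the 120 N limit.
- **Black-cap checks:** a crude colour mask of the cap (7 pixels, too few to trust) disagreed by several mm. The network missed the cap in the last picture. I relied on the depth reading.
- **Mouse:** its detected outline was shorter in the last picture, probably because the arm covered part of it. I did not check its position further; the arm never worked near it.

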